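# Make up the two finishing kits

### The arm

A 6-joint arm with a two-finger parallel gripper is mounted at the origin on the work surface. World frame = base frame: x ahead of the robot, y to its left, z up, the work surface at z = 0. Lengths are in mm, angles in degrees, forces in N, time in s.
With the tool pointing down it reaches from about 300 to 850 mm from the base axis. Payload 4.2 kg.
Tool frame: the origin (TCP) lies midway between the tips of the shut fingers; the grasp point (between the pads) lies env.grasp_offset behind it (env.grasp_offset is the distance from the TCP to the grasp point, in mm); y points along the fingers, x is the direction in which the jaws open and shut, and the axes are right-handed (so a half turn about y gives the same grasp; the last joint's range is limited). The gripper opens to 91 mm and grips with 3 to 60 N. Pads are 32 mm wide; open, the fingers measure 118 mm over their backs; the gripper's body (76 mm by 178 mm) begins 60 mm behind the grasp point.
Start: joints at [-68.297, 18.312, 89.639, -0, 72.044, -1.146], TCP at [223.284, -529.894, 213.976] pointing down, gripper open.
Joint ranges: [-177.97, 177.97], [-48.28, 115.42], [12.27, 149.76], [-77.06, 257.06], [2.81, 150.46], [-146.56, 146.56]. Speed limits (degrees/s): [147.25, 147.25, 180, 180, 180, 180].

### API

Orientations are given as [roll, pitch, yaw] about the fixed x, y, z axes, in that order (R = Rz(yaw) Ry(pitch) Rx(roll)).
In Python, from workcell import state, vision, job, env gives the robot as it stands.
- The arm moves only by the shell command python3 -m handwheel 'ROWS' [FORCE]. ROWS is JSON, a list of rows, each a list of 3 entries, a list of its own where there are three numbers: the finger opening in cm, from 0 to 9.12, then the shift along the tool's x, y, z in cm, then the turn about the tool's y in degrees. A call has 1 to 10 rows; each row is the pose to reach, as a shift and turn from the pose measured when the call began, along the tool's axes at that moment; what a row does not reach only later rows make up. A row lasts 1/10 s, in which the tool goes at most 50 mm and 8.59 degrees, less where a joint would pass 70% of its speed; a pose out of reach is approached as far as the arm can. A call with a gripper value outside its range is refused whole. The fingers move at their own pace and stop on an object; FORCE is the grip in N (left out, the last holds). Time passes only in rows, so rows that repeat a pose let the fingers close. It gives the time, the measured TCP pose, the force and the opening at its end, in the units of the state.
- state(): the state, without advancing time (a new reading comes with each control period).
- vision.grab_frame(name): name is "side" or "top" or "wrist"; returns the picture (480x640x3 uint8, red, green, blue); there is no depth.
- vision.camera_model(name): a dict with "fov_y" (degrees; the focal length in pixels is half the picture's height over the tangent of half this angle, whatever the lens; pixels are square), "cx", "cy" (the principal point, pixels), "extrinsics" (4x4, takes a point from world to camera coordinates). Camera axes: x right, y up, looking along -z (the intrinsics and any distortion apply to the point x, -y, -z); pixel columns grow to the right and rows downward; lengths in mm; the calibration is good to about 2 mm. A picture is of the moment at which its call begins: read the wrist's pose just before it. camera_model takes no time and is no camera call; for the wrist camera it gives the pose at the moment of the call.
- job.job_done(): hands the job in, once; it reports no verdict.
The state is a dict: "time_s": time; "qpos": joint angles; "qvel": joint speeds; "effort": joint torques, N m; "ee_pos": TCP position; "ee_rot": TCP orientation; "force": force on the tool from outside, world axes, zero at the start; "torque": the same for the moment, N m; "gripper_width": finger opening in mm.
Only numpy, scipy, OpenCV 4.12 (cv2) and the standard library are available. Lean on these libraries where they do the work, as an engineer would, in place of code of your own. Each camera call takes 0.05 s, during which the arm holds its last target.

### The job

Make up the two finishing kits from the stock on the bench. Blue tray: the green sanding block flat in the wide bay, the brass finial standing on the black rubber mat, and the white polishing bob standing in the other small bay. Yellow tray: the brown sanding block flat in the smaller bay near the robot, and the wire cup brush bristles down in the larger bay beyond it; leave the grey block and the dark steel finial where they are.

Things in the scene. Friction and masses are not known exactly. Their poses are not given: they have to be found in the camera images.
- green_block: sanding block, green with a pale wooden band round its middle, 65 long (its own x) x 42 wide (its own y) x 36 mm high, lying flat, 90 g. Origin: centre of its underside, z up
- brown_block: sanding block, rust brown with a pale wooden band round its middle, 65 long (its own x) x 42 wide (its own y) x 36 mm high, lying flat, 90 g. Origin: centre of its underside, z up
- grey_block: sanding block, dark grey with a pale wooden band round its middle, 65 long (its own x) x 42 wide (its own y) x 36 mm high, lying flat, 90 g; it belongs to neither kit and stays where it is. Origin: centre of its underside, z up
- brass_finial: Brass finial, 75 mm tall, standing upright: round foot 36 mm across, narrow neck, then a belly 34 mm across with straight sides from 27 to 41 mm above the bench, tapering to a point; 160 g. Origin: centre of the underside of its foot, z up
- steel_finial: Dark steel finial of the same shape, at the far edge of the stock; it belongs to neither kit and stays where it is. 75 mm tall, standing upright: round foot 36 mm across, narrow neck, then a belly 34 mm across with straight sides from 27 to 41 mm above the bench, tapering to a point; 160 g. Origin: centre of the underside of its foot, z up
- bob: White polishing bob: a rigid white cylinder 36 mm across and 40 mm high, with a thin steel shank 6 mm across rising from its top to 64 mm; standing upright, 60 g. Origin: centre of its underside, z up
- cup_brush: Wire cup brush, standing bristles down: straw-coloured bristle skirt 47 mm across up to 18 mm, steel cup 50 mm across from 18 to 34 mm, round nut 22 mm across on top to 50 mm; stiff, 150 g. Origin: centre of its underside, z up
- blue_tray: Blue steel tray, fixed, 200 (x) x 136 (y) mm; walls, dividers 3 thick, 15 high; floor top at z = 3. Origin: centre of underside; +x within 0.26 rad of world x (ahead). Divider at x = -10: near bay 85 (x) x 130 (y), centre x -54, y 0; beyond it a divider along y = 0 makes two small bays 105 (x) x 63 (y), centres x +44, y +33 (black rubber mat) and y -33 (bare)
- yellow_tray: Yellow steel tray, fixed, 200 (x) x 136 (y) mm; walls, dividers 3 thick, 15 high; floor top at z = 3. Origin: centre of underside; +x within 0.26 rad of world x (ahead). Divider at x = -10: near bay 85 (x) x 130 (y), centre x -54, y 0; beyond it one larger bay 105 (x) x 130 (y), centre x +44, y 0

How it is judged:
By the outcome, as a careful person would: the job done as asked, in the order asked, and still so for the second after the job is handed in, with the robot touching nothing.
It also fails if it takes over 122 s, if anything falls off the work surface, if the arm or the gripper's body presses on something with over 40 N, if the wrist force passes 120 N, or if a joint passes its speed limit or range.

## Working session

There is one attempt and no reset: what is moved stays moved. The work goes in short steps, Python scripts to look and compute and a shell command to move; the robot and the scene stay as the last step left them, time stands still between calls to the robot, and variables do not carry over. Pictures are saved under pics/ and viewed, and the job is handed in when it is done.

```bash
ls; mkdir -p pics; python3 - <<'E'
from workcell import state, vision, job, env
import cv2,json
print(env.grasp_offset, [a for a in dir(env) if a[0]!='_'])
s=state(); print({k:s[k] for k in s})
for n in("top","side","wrist"):
    m=vision.camera_model(n);print(n,m)
    cv2.imwrite(f"pics/{n}0.png",vision.grab_frame(n)[:,:,::-1])
E
```

```text
pics
18.8 ['Unreachable', 'grasp_offset']
{'time_s': 0.0, 'qpos': array([-6.82961358e+01,  1.83517181e+01,  8.97073962e+01,  4.65111686e-04,
        7.20435622e+01, -1.14673408e+00]), 'qvel': array([-0.0219496 , -0.02129413, -0.00949544,  0.04638075, -0.04422838,
       -0.07966373]), 'effort': array([-1.84327262e-03, -4.12468743e+01, -2.31974906e+01,  7.23234541e-02,
        4.54866921e-02, -1.40999095e-04]), 'ee_pos': array([ 223.09523662, -529.39942577,  213.11280411]), 'ee_rot': array([-89.99750303,   0.10264695, -67.14954323]), 'force': array([-0.26751139, -0.07398221, -0.74963373]), 'torque': array([-0.00890807,  0.01074799,  0.00622919]), 'gripper_width': 90.83491701273685}
top {'fov_y': 42.4679627344894, 'cx': 326.812838499677, 'cy': 234.12189727308183, 'extrinsics': array([[ 7.84897075e-03, -9.99902963e-01,  1.15090448e-02,
        -7.64587118e+00],
       [ 9.87326131e-01,  9.57363350e-03,  1.58415456e-01,
        -5.89370264e+02],
       [-1.58510267e-01,  1.01197824e-02,  9.87305467e-01,
        -1.26715865e+03],
       [ 0.00000000e+00,  0.00000000e+00,  0.00000000e+00,

[... 208 characters left out ...]
],
       [ 1.22866088e-01,  5.80311987e-01,  8.05072619e-01,
        -1.16710404e+02],
       [-1.42002481e-01, -7.92591651e-01,  5.92987159e-01,
        -9.30034759e+02],
       [ 0.00000000e+00,  0.00000000e+00,  0.00000000e+00,
         1.00000000e+00]])}
wrist {'fov_y': 70.2653341727447, 'cx': 317.1671839713262, 'cy': 238.18305898491013, 'extrinsics': array([[ 3.87015594e-01, -9.22071201e-01, -1.90531473e-03,
        -5.74769861e+02],
       [ 8.86837533e-01,  3.72791347e-01, -2.73030770e-01,
         3.03449595e+01],
       [ 2.52464095e-01,  1.03977461e-01,  9.62003414e-01,
        -3.91226720e+02],
       [ 0.00000000e+00,  0.00000000e+00,  0.00000000e+00,
         1.00000000e+00]])}
```

View pics/top0.png

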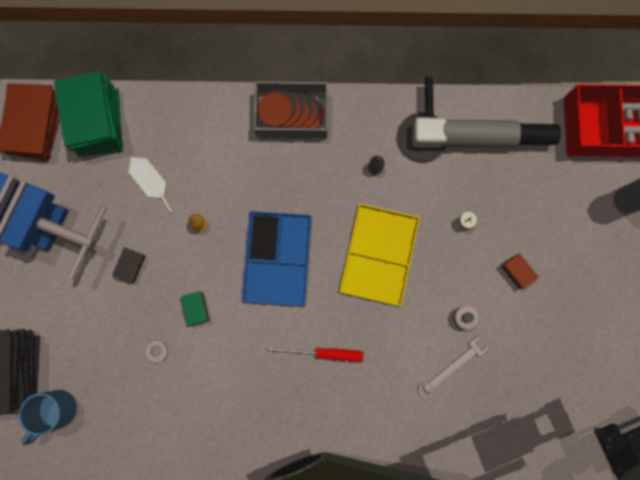

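View pics/side0.png

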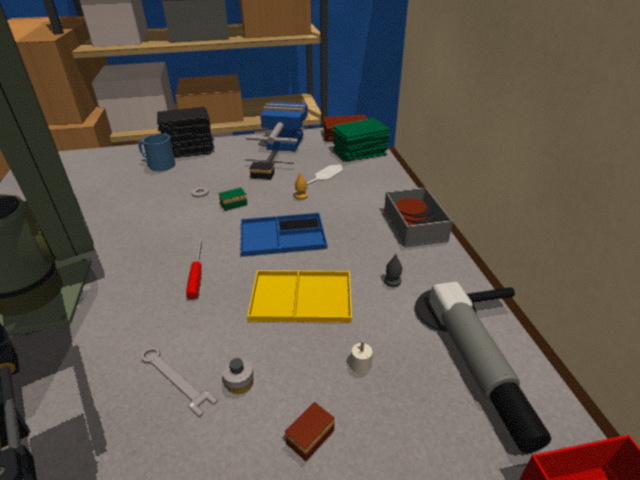

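View pics/wrist0.png

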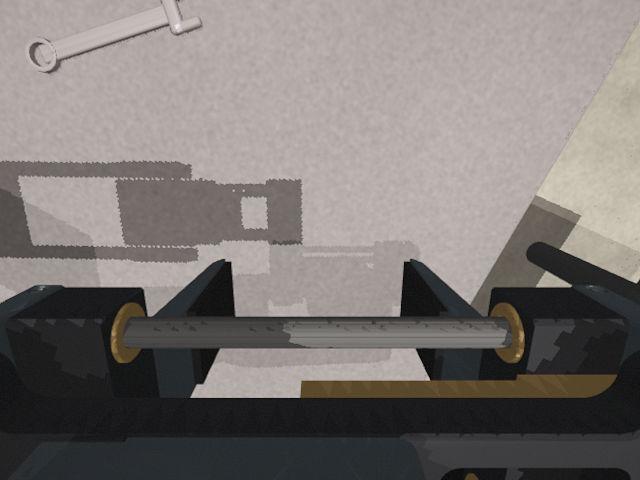

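```bash
cat > h.py <<'E'
import numpy as np, cv2
from workcell import state, vision
def K(m):
    f=240/np.tan(np.radians(m['fov_y']/2)); return f,m['cx'],m['cy']
def ray(m,u,v):
    f,cx,cy=K(m);E=m['extrinsics'];R=E[:3,:3];t=E[:3,3]
    d=R.T@np.array([(u-cx)/f,-(v-cy)/f,-1.]); return -R.T@t,d/np.linalg.norm(d)
def onz(m,u,v,z):
    o,d=ray(m,u,v);return o+d*(z-o[2])/d[2]
def proj(m,p):
    f,cx,cy=K(m);E=m['extrinsics'];c=E[:3,:3]@np.array(p,float)+E[:3,3]
    return np.array([cx+f*c[0]/-c[2],cy-f*c[1]/-c[2]])
def go(x,y,tipz,yaw,s=None):
    "shift in cm along tool axes + turn to reach TCP pose"
    s=s or state();import scipy.spatial.transform as T
    R=T.Rotation.from_euler('xyz',s['ee_rot'],degrees=True).as_matrix()
    d=R.T@(np.array([x,y,tipz])-s['ee_pos'])/10
    cy=np.degrees(np.arctan2(R[1,0],R[0,0]))
    turn=-((yaw-cy+90)%180-90)
    print('shift',d.round(2),'turn',round(turn,1),'(alt',round(turn-np.sign(turn)*180,1),') q6',s['qpos'][5].round(1),'t',round(s['time_s'],2))
def crop(img,x0,y0,x1,y1,k,fn):
    cv2.imwrite(fn,cv2.resize(img[y0:y1,x0:x1,::-1],None,fx=k,fy=k,interpolation=cv2.INTER_CUBIC))
E
python3 - <<'E'
from h import *
im=cv2.imread('pics/top0.png');hsv=cv2.cvtColor(im,cv2.COLOR_BGR2HSV)
m=vision.camera_model('top')
sd=cv2.imread('pics/side0.png');hs=cv2.cvtColor(sd,cv2.COLOR_BGR2HSV);ms=vision.camera_model('side')
for n,p in dict(green=(195,309),brass=(197,223),bob=(468,220),brown=(520,271),brush=(466,318),blue=(277,258),yellow=(379,255)).items(): print(n,hsv[p[1],p[0]])
def blob(h,lo,hi,roi):
    k=cv2.inRange(h,np.array(lo),np.array(hi));z=np.zeros_like(k);x0,y0,x1,y1=roi;z[y0:y1,x0:x1]=k[y0:y1,x0:x1];
    c=max(cv2.findContours(z,cv2.RETR_EXTERNAL,cv2.CHAIN_APPROX_NONE)[0],key=cv2.contourArea);return z,c
for n,lo,hi,roi,z in [('blue',(100,120,60),(125,255,255),(230,200,325,315),18),('yellow',(20,120,60),(35,255,255),(330,195,430,315),18),('green',(60,100,40),(90,255,255),(170,280,220,335),36),('brown',(0,120,40),(12,255,255),(495,245,545,295),36)]:
    k,c=blob(hsv,lo,hi,roi)
    r=cv2.minAreaRect(c);b=cv2.boxPoints(r)
    P=np.array([onz(m,*q,z)[:2] for q in b]);print(n,cv2.contourArea(c),'px',b.round(1).tolist());
    print('  centre',P.mean(0).round(1),'sides',np.linalg.norm(P-np.roll(P,-1,0),axis=1).round(1),'ang',[np.degrees(np.arctan2(*(P[(i+1)%4]-P[i])[::-1])).round(1) for i in range(4)])
crop(im[:,:,::-1],170,190,330,330,5,'pics/c1.png');crop(im[:,:,::-1],420,190,560,340,4,'pics/c2.png')
E
```

```text
green [ 73 169  98]
brass [ 18 199 122]
bob [ 20  49 126]
brown [  7 179 124]
brush [25 19 79]
blue [107 168 112]
yellow [ 26 242 193]
blue 5387.5 px [[242.10000610351562, 301.6000061035156], [248.6999969482422, 211.1999969482422], [310.5, 215.6999969482422], [303.79998779296875, 306.1000061035156]]
  centre [540.5 105.9] sides [197.  135.3 196.9 132.2] ang [np.float64(-2.5), np.float64(-93.7), np.float64(176.6), np.float64(86.3)]
yellow 5733.5 px [[338.0, 292.70001220703125], [358.3999938964844, 202.5], [421.29998779296875, 216.6999969482422], [400.8999938964844, 306.8999938964844]]
  centre [ 551.3 -117.7] sides [202.6 141.  202.1 137.7] ang [np.float64(-12.5), np.float64(-102.4), np.float64(166.6), np.float64(77.8)]
green 541.0 px [[180.8000030517578, 295.8999938964844], [200.1999969482422, 291.5], [206.89999389648438, 320.79998779296875], [187.5, 325.29998779296875]]
  centre [430.7 275.4] sides [41.5 63.3 41.2 63.3] ang [np.float64(-76.6), np.float64(-165.0), np.float64(103.3), np.float64(15.3)]
brown 614.5 px [[501.3999938964844, 265.79998779296875], [518.0, 252.1999969482422], [538.0, 276.79998779296875], [521.2999877929688, 290.29998779296875]]
  centre [ 515.1 -414.6] sides [47.3 66.2 47.  65.9] ang [np.float64(-51.4), np.float64(-142.3), np.float64(128.3), np.float64(38.0)]
```

View pics/c1.png

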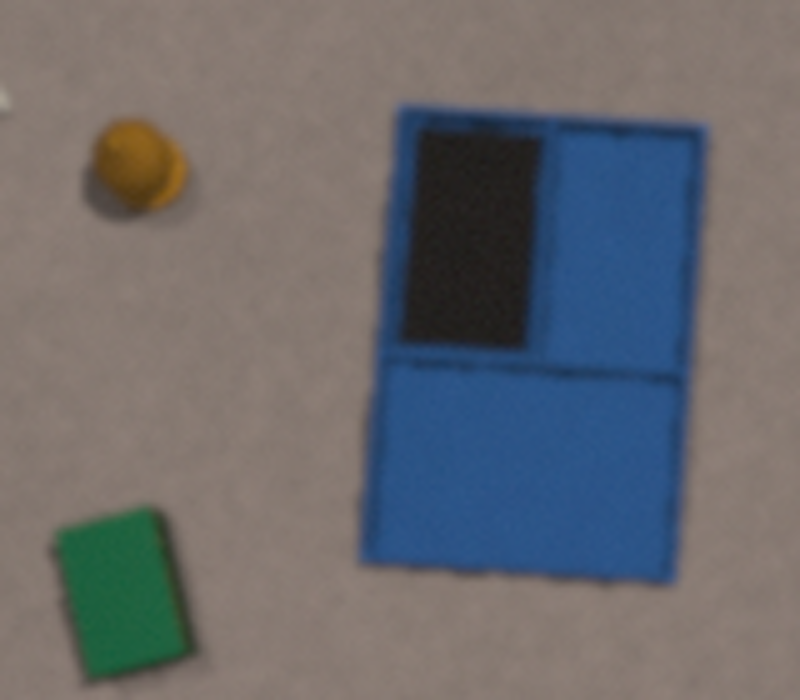

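View pics/c2.png

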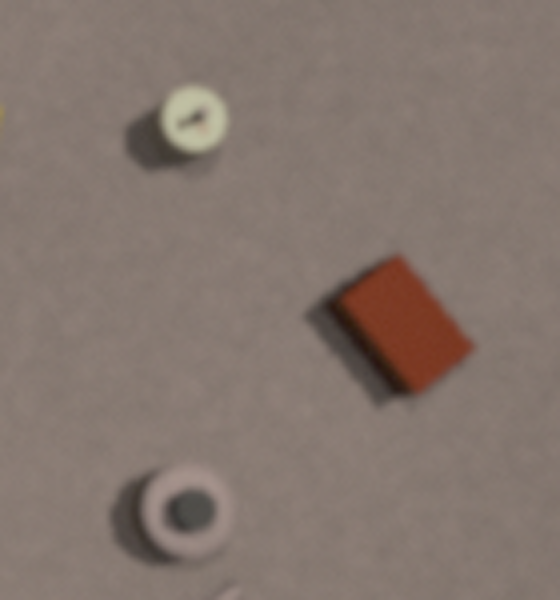

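Top view: green block at about (194,309) px, blue tray rim sized about 197 x 135 mm and yellow about 202 x 139 mm, so the scale agrees with what was given. I'll go over the green block first.

```bash
python3 - <<'E'
from h import *
go(430.7,275.4,150,103.3)
E
```

```text
shift [-66.11   6.42  50.38] turn 9.5 (alt -170.5 ) q6 -1.1 t 0.15
```

```bash
python3 -m handwheel '[[9.1,[-4,0,3],0],[9.1,[-8,0,6],0],[9.1,[-13,0,10],0],[9.1,[-18,0,14],2],[9.1,[-23,1,17.5],4],[9.1,[-28,1,21],6],[9.1,[-33,2,25],8],[9.1,[-38,2,29],9.5],[9.1,[-42,3,32],9.5],[9.1,[-42,3,32],9.5]]' 40
python3 - <<'E'
from h import *
go(430.7,275.4,150,103.3)
E
```

```text
time_s: 1.15
ee_pos: [347.4, -45.1, 187.2]
ee_rot: [-90.0, 0.0, -76.7]
force: [1.1, -0.8, 0.1]
gripper_width: 91.1
shift [-29.26   3.75  15.49] turn 0.0 (alt -180.0 ) q6 67.3 t 1.15
```

```bash
python3 -m handwheel '[[9.1,[-4,0.5,2],0],[9.1,[-8,1,4],0],[9.1,[-12,1.5,6],0],[9.1,[-16,2,8.5],0],[9.1,[-20,2.5,10.6],0],[9.1,[-24,3,12.7],0],[9.1,[-27,3.5,14.3],0],[9.1,[-29.3,3.7,15.5],0],[9.1,[-29.3,3.7,15.5],0]]'
python3 - <<'E'
from h import *
m=vision.camera_model('wrist');im=vision.grab_frame('wrist');cv2.imwrite('pics/w1.png',im[:,:,::-1])
go(430.7,275.4,12,103.3)
print(proj(m,[430.7,275.4,36]))
E
```

```text
time_s: 2.05
ee_pos: [431.3, 278.6, 149.8]
ee_rot: [-89.9, 0.1, -76.5]
force: [-0.6, -0.6, -0.6]
gripper_width: 91.3
shift [ 1.300e-01  1.378e+01 -1.000e-02] turn 0.2 (alt -179.8 ) q6 108.0 t 2.1
[320.04793037 235.60166269]
```

View pics/w1.png

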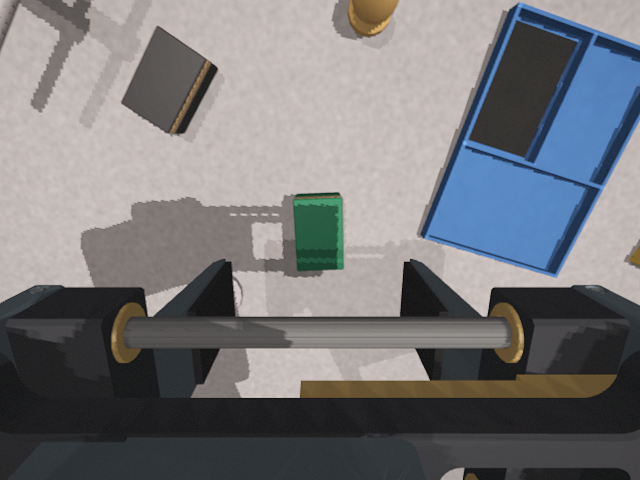

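The wrist view shows the block's top at about (320,233) px, against a predicted (320,236). Its long side runs across the jaws, so this grips the 42 mm width. Going down.

```bash
python3 -m handwheel '[[9.1,[0,5,0],0],[9.1,[0,10,0],0],[9.1,[0.1,12.5,0],0],[9.1,[0.1,13.8,0],0],[9.1,[0.1,13.8,0],0],[3.5,[0.1,13.8,0],0],[3.5,[0.1,13.8,0],0],[3.5,[0.1,13.8,0],0],[3.5,[0.1,13.8,0],0],[3.5,[0.1,13.8,0],0]]' 30
python3 - <<'E'
from h import *
m=vision.camera_model('top')
# tray from precise corners
s=state();print(s['ee_pos'],s['gripper_width'])
m=vision.camera_model('top')
E
```

```text
time_s: 3.1
ee_pos: [430.9, 275.9, 12.4]
ee_rot: [-90.0, 0.0, -76.5]
force: [1.0, -0.2, -0.0]
gripper_width: 54.1
[430.92334525 275.93449963  12.36107141] 54.051405299114904
```

```bash
python3 -m handwheel '[[3.5,[0,0,0],0],[3.5,[0,0,0],0],[3.5,[0,0,0],0],[3.5,[0,0,0],0]]' 
python3 -m handwheel '[[3.5,[0,-2,0],0],[3.5,[0,-5,0],0],[3.5,[0,-9,0],0],[3.5,[0,-9,0],0]]' 
python3 - <<'E'
from h import *
go(486.6,108.7,100,87)
m=vision.camera_model('wrist');im=vision.grab_frame('wrist');cv2.imwrite('pics/w2.png',im[:,:,::-1])
E
```

```text
time_s: 3.5
ee_pos: [431.0, 276.1, 12.6]
ee_rot: [-89.9, 0.0, -76.5]
force: [0.5, 0.4, 4.1]
gripper_width: 42.0
time_s: 3.9
ee_pos: [434.0, 277.8, 107.1]
ee_rot: [-89.4, 0.2, -76.5]
force: [0.1, -0.2, -1.0]
gripper_width: 42.0
shift [17.67  0.65  1.17] turn 16.5 (alt -163.5 ) q6 107.9 t 3.9
```

View pics/w2.png

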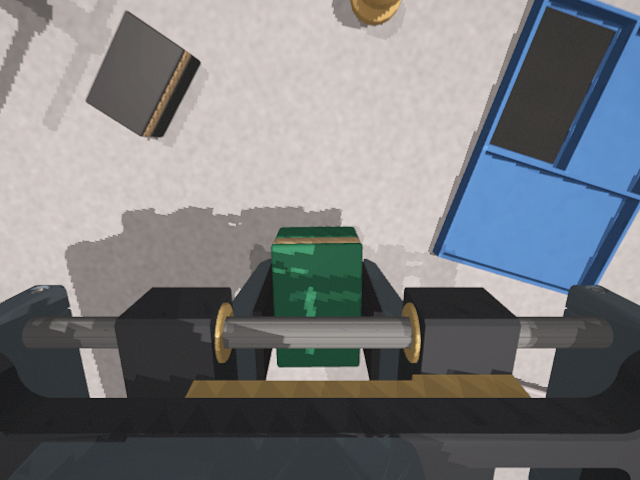

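```bash
python3 - <<'E'
from h import *
m=vision.camera_model('wrist')
print('block',[onz(m,*p,130.5)[:2].round(1).tolist() for p in [(272,244),(361,244),(274,367),(359,367)]])
for p in [(434,252),(586,294)]: print(onz(m,*p,18)[:2].round(1))
t=vision.camera_model('top')
# top view: rim corners & divider from crop c1 (x=170+u/5,y=190+v/5)
c=lambda u,v:onz(t,170+u/5,190+v/5,18)[:2].round(1)
print('corners NL',c(362,562),'NR',c(675,582),'FR',c(708,125),'FL',c(398,106),'div',c(385,357),c(685,378))
E
```

```text
block [[460.1, 303.3], [469.2, 264.9], [398.3, 289.9], [408.1, 249.1]]
[447.3 184.9]
[441.9  52.4]
corners NL [444.8 176.2] NR [437.4  42.6] FR [636.1  30.8] FL [643.2 166.3] div [532.8 168.9] [524.9  39.4]
```

```bash
python3 -m handwheel '[[3.5,[4,0,0.3],4],[3.5,[8,0.2,0.6],8],[3.5,[12,0.4,0.8],12],[3.5,[16,0.6,1],16.5],[3.5,[17.7,0.6,1.2],16.5],[3.5,[17.7,0.6,1.2],16.5],[3.5,[17.7,0.6,1.2],16.5]]' 
python3 - <<'E'
from h import *
m=vision.camera_model('wrist');im=vision.grab_frame('wrist');cv2.imwrite('pics/w3.png',im[:,:,::-1])
np.save('m3.npy',m,allow_pickle=True)
go(486.6,108.7,100,87)
E
```

```text
time_s: 4.65
ee_pos: [484.4, 107.4, 97.1]
ee_rot: [-89.9, 0.2, -93.1]
force: [-0.5, 0.0, -0.8]
gripper_width: 42.1
shift [-0.09 -0.27  0.22] turn -0.0 (alt 180.0 ) q6 104.0 t 4.7
```

View pics/w3.png

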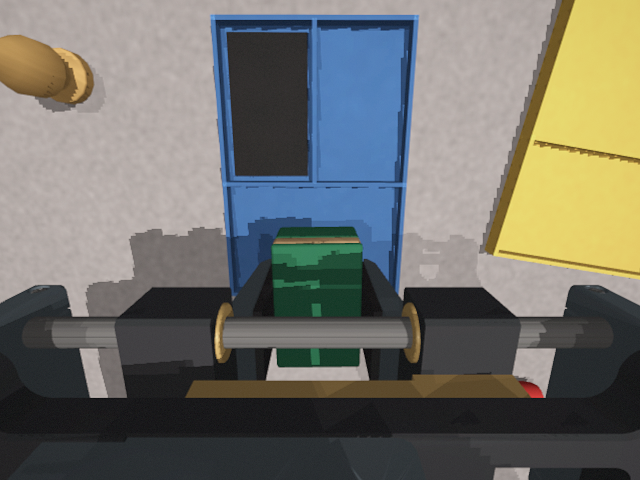

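```bash
python3 - <<'E'
from h import *
m=np.load('m3.npy',allow_pickle=True).item()
for p in [(212,16),(418,17),(222,185),(406,185),(314,185)]: print(p,onz(m,*p,18)[:2].round(1))
E
```

```text
(212, 16) [642.8 165.9]
(418, 17) [634.7  33.8]
(222, 185) [534.9 173.7]
(406, 185) [527.5  39.9]
(314, 185) [531.2 106.7]
```

```bash
python3 -m handwheel '[[3.5,[-0.1,4,0.2],0],[3.5,[-0.1,7,0.2],0],[3.5,[-0.1,8.1,0.2],0],[3.5,[-0.1,8.1,0.2],0],[3.5,[-0.1,8.1,0.2],0],[6,[-0.1,8.1,0.2],0],[6,[-0.1,8.1,0.2],0],[6,[-0.1,8.1,0.2],0],[6,[-0.1,8.1,0.2],0]]'
python3 -m handwheel '[[6.5,[0,-4,0],0],[6.5,[0,-9,0],0],[8,[0,-14,0],0],[9.1,[0,-14,0],0],[9.1,[0,-14,0],0]]'
python3 - <<'E'
from h import *
im=vision.grab_frame('top');cv2.imwrite('pics/t4.png',im[:,:,::-1]);crop(im,160,190,340,330,4,'pics/t4c.png')
m=vision.camera_model('wrist');im=vision.grab_frame('wrist');cv2.imwrite('pics/w4.png',im[:,:,::-1]);np.save('m4.npy',m,allow_pickle=True)
E
```

```text
time_s: 5.6
ee_pos: [486.9, 109.1, 16.7]
ee_rot: [-89.8, 0.2, -93.0]
force: [0.6, 0.3, 0.7]
gripper_width: 60.1
time_s: 6.1
ee_pos: [486.8, 108.6, 157.8]
ee_rot: [-89.6, 0.3, -93.0]
force: [0.4, -0.1, -1.3]
gripper_width: 85.9
```

View pics/w4.png

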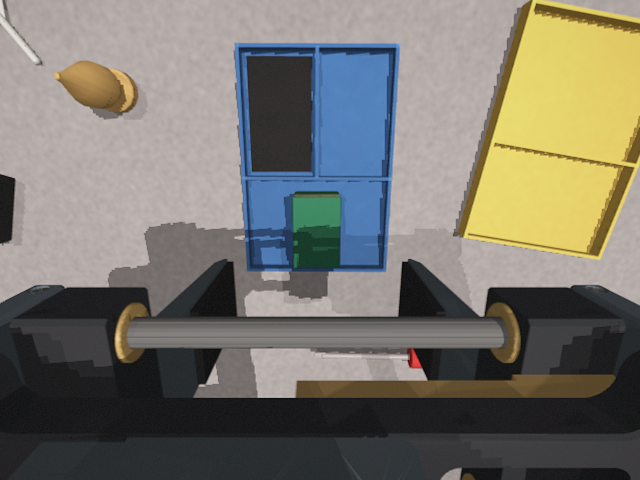

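```bash
python3 - <<'E'
from h import *
m=np.load('m4.npy',allow_pickle=True).item();t=vision.camera_model('top');s=vision.camera_model('side')
W=lambda p,z:onz(m,*p,z)[:2].round(1)
print('block far/near',W((293,196),39),W((340,196),39),W((340,269),39))
print('blue FL FR NR NL',W((236,45),18),W((398,44),18),W((386,271),18),W((247,271),18))
print('yellow NL NR FL div',W((460,235),18),W((600,258),18),W((532,2),18),W((495,144),18),W((634,165),18))
im=cv2.cvtColor(vision.grab_frame('top'),cv2.COLOR_RGB2BGR)
im=cv2.imread('pics/w4.png');h=cv2.cvtColor(im,cv2.COLOR_BGR2HSV);k=cv2.inRange(h,(12,110,50),(24,255,255));k[:,200:]=0;k[150:]=0
ys,xs=np.nonzero(k);print('wrist brass',xs.min(),xs.max(),ys.min(),ys.max(),'tip',W((57,76),75),'footmid',W((121,92),3))
im=cv2.imread('pics/t4.png');h=cv2.cvtColor(im,cv2.COLOR_BGR2HSV);k=cv2.inRange(h,(10,110,40),(24,255,255));k[:,:170]=0;k[:,220:]=0;k[:200]=0;k[250:]=0
ys,xs=np.nonzero(k);print('top brass',xs.min(),xs.max(),ys.min(),ys.max(),xs.mean(),ys.mean(),onz(t,xs.mean(),ys.mean(),30)[:2],onz(t,197,222,38)[:2])
im=cv2.imread('pics/side0.png');h=cv2.cvtColor(im,cv2.COLOR_BGR2HSV);k=cv2.inRange(h,(12,130,50),(26,255,255));k[:,:285]=0;k[:,318:]=0;k[:160]=0;k[210:]=0
ys,xs=np.nonzero(k);print('side brass',xs.min(),xs.max(),ys.min(),ys.max(),'tip',onz(s,xs[ys==ys.min()].mean(),ys.min(),75)[:2])
for p in [(610,250),(600,262)]:pass
crop(cv2.imread('pics/w4.png')[:,:,::-1],0,0,200,150,4,'pics/w4c.png')
E
```

```text
block far/near [519.7 126.8] [517.6  87.1] [451.7  89.5]
blue FL FR NR NL [641.9 165.8] [635.4  34.5] [439.3  44.2] [446.4 178.4]
yellow NL NR FL div [471.6 -24.9] [ 441.7 -159.3] [659.2 -70.3] [552.5 -50.6] [ 527.8 -174.6]
wrist brass 54 137 61 112 tip [615.2 277.7] footmid [614.5 274.6]
top brass 189 207 214 231 197.61904761904762 222.57539682539684 [614.66704679 276.19264281] [614.48518854 275.95288364]
side brass 295 306 173 199 tip [613.69674155 278.22653761]
```

View pics/w4c.png

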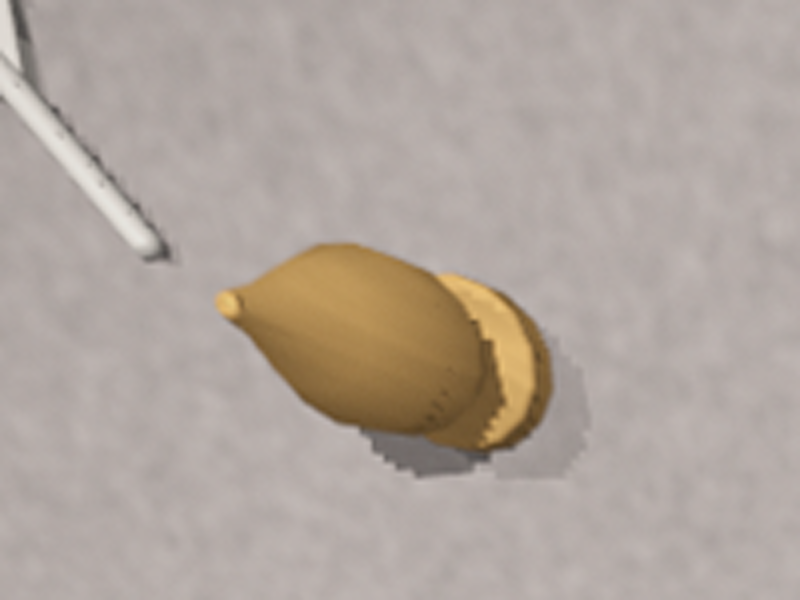

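```bash
python3 - <<'E'
from h import *
go(614.6,276.5,125,-3)
t=vision.camera_model('top');print(onz(t,170.5,210,5))
E
```

```text
shift [-17.47   3.06  12.04] turn 90.0 (alt -90.0 ) q6 104.1 t 6.25
[646.66105108 342.01334402   5.        ]
```

```bash
python3 -m handwheel '[[9.1,[-2,0.5,1.5],-9],[9.1,[-4,1,3],-18],[9.1,[-6,1,4],-27],[9.1,[-8,1,5.5],-36],[9.1,[-10,1.5,7],-45],[9.1,[-12,2,8.5],-54],[9.1,[-14,2.5,10],-63],[9.1,[-16,3,11],-72],[9.1,[-17.5,3,12],-81],[9.1,[-17.5,3,12],-90]]'
python3 -m handwheel '[[9.1,[0,0,0],-5],[9.1,[0,0,0],-5]]'
python3 - <<'E'
from h import *
m=vision.camera_model('wrist');im=vision.grab_frame('wrist');cv2.imwrite('pics/w5.png',im[:,:,::-1])
go(614.6,276.5,15.2,-3)
for z in (0,34,75):print(proj(m,[614.6,276.5,z]))
E
```

```text
time_s: 7.25
ee_pos: [614.4, 278.3, 122.4]
ee_rot: [-89.9, 0.2, -6.7]
force: [0.2, 0.1, -0.3]
gripper_width: 91.1
time_s: 7.45
ee_pos: [613.3, 278.1, 119.5]
ee_rot: [-90.0, 0.4, -1.7]
force: [-0.1, -0.7, 0.9]
gripper_width: 91.2
shift [ 0.19 10.49 -0.15] turn 1.2 (alt -178.8 ) q6 25.0 t 7.5
[319.9449265  233.55521147]
[319.91021383 244.79789703]
[319.85509482 262.64975742]
```

View pics/w5.png

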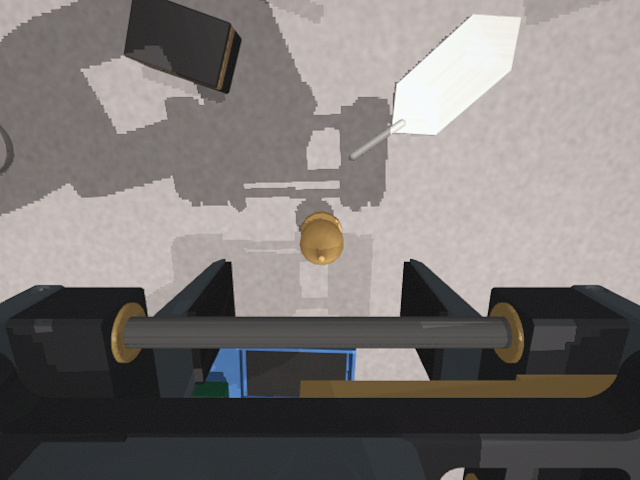

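```bash
python3 -m handwheel '[[9.1,[0.2,4,-0.1],1],[9.1,[0.2,8,-0.1],1.2],[9.1,[0.2,10.2,-0.1],1.2],[9.1,[0.2,10.5,-0.1],1.2],[9.1,[0.2,10.5,-0.1],1.2],[3,[0.2,10.5,-0.1],1.2],[3,[0.2,10.5,-0.1],1.2],[3,[0.2,10.5,-0.1],1.2],[3,[0.2,10.5,-0.1],1.2],[3,[0.2,10.5,-0.1],1.2]]' 25
python3 -m handwheel '[[3,[0,0,0],0],[3,[0,0,0],0],[3,[0,0,0],0],[3,[0,0,0],0],[3,[0,0,0],0]]'
```

```text
time_s: 8.5
ee_pos: [614.9, 277.1, 15.5]
ee_rot: [-90.0, 0.4, -3.0]
force: [0.3, 0.3, -1.1]
gripper_width: 53.8
time_s: 9.0
ee_pos: [615.0, 277.1, 15.6]
ee_rot: [-90.0, 0.3, -3.0]
force: [0.5, 0.1, 0.6]
gripper_width: 32.4
```

```bash
python3 -m handwheel '[[3,[0,-2,0],0],[3,[0,-5,0],0],[3,[0,-8,0],0],[3,[0,-8,0],0],[3,[0,-8,0],0]]'
python3 - <<'E'
from h import *
m=vision.camera_model('wrist');im=vision.grab_frame('wrist');cv2.imwrite('pics/w6.png',im[:,:,::-1])
go(586.2,136.3,95,-3.1)
E
```

```text
time_s: 9.5
ee_pos: [615.2, 277.0, 95.4]
ee_rot: [-90.0, 0.3, -3.0]
force: [0.3, -0.8, -2.8]
gripper_width: 32.8
shift [ -2.09  -0.06 -14.16] turn 0.1 (alt -179.9 ) q6 26.0 t 9.55
```

View pics/w6.png

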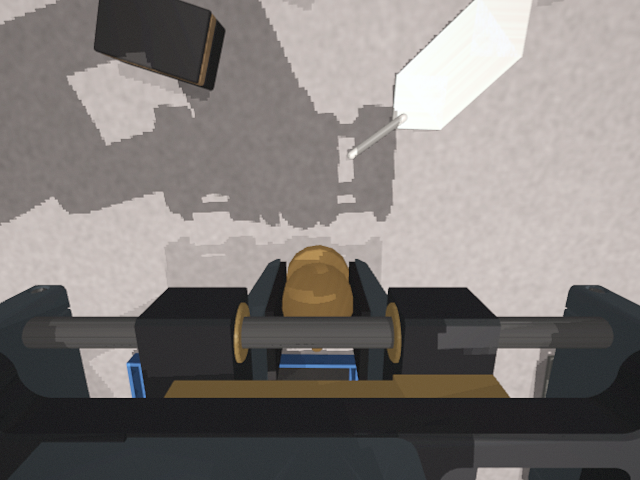

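```bash
python3 -m handwheel '[[3,[-0.4,0,-3],0],[3,[-1,0,-6.5],0],[3,[-1.5,0,-10],0],[3,[-2,0,-13],0],[3,[-2.1,0,-14.2],0],[3,[-2.1,0,-14.2],0],[3,[-2.1,0,-14.2],0]]'
python3 - <<'E'
from h import *
m=vision.camera_model('wrist');im=vision.grab_frame('wrist');cv2.imwrite('pics/w7.png',im[:,:,::-1]);np.save('m7.npy',m,allow_pickle=True)
im=vision.grab_frame('side');crop(im,220,120,380,260,5,'pics/s7.png')
go(586.2,136.3,21,-3.1)
E
```

```text
time_s: 10.25
ee_pos: [586.2, 136.6, 93.7]
ee_rot: [-90.0, 0.5, -3.0]
force: [0.3, -0.7, -1.9]
gripper_width: 33.1
shift [ 0.05  7.3  -0.09] turn 0.2 (alt -179.8 ) q6 14.8 t 10.35
```

View pics/w7.png

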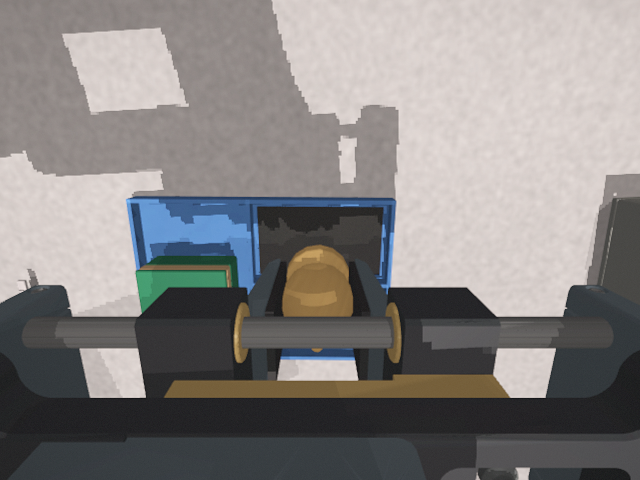

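View pics/s7.png

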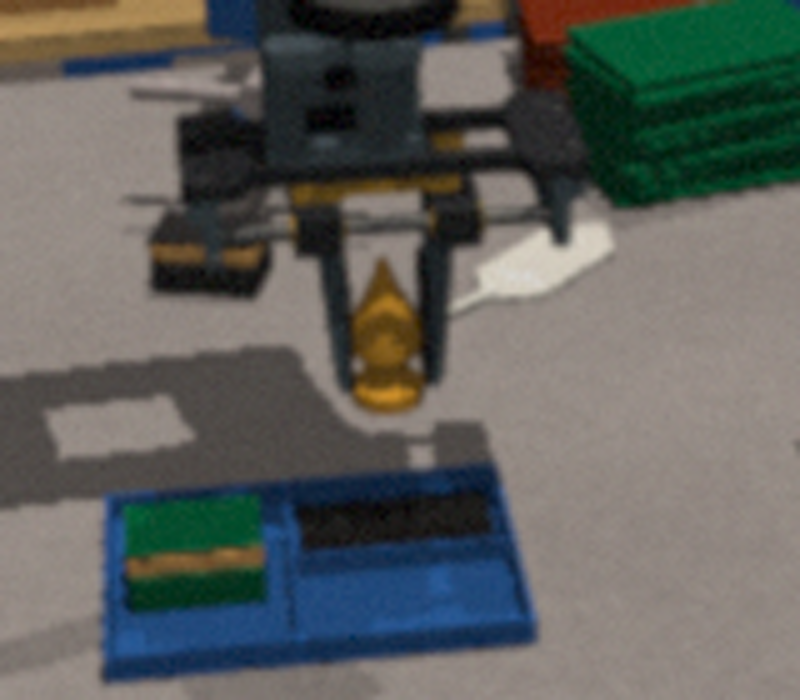

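```bash
python3 -m handwheel '[[3,[0.05,3,-0.1],0],[3,[0.05,5.5,-0.1],0],[3,[0.05,7,-0.1],0],[3,[0.05,7.2,-0.1],0],[3,[0.05,7.3,-0.1],0],[3,[0.05,7.3,-0.1],0]]'
python3 -m handwheel '[[3,[0,0.05,0],0],[3,[0,0.1,0],0]]'
python3 -m handwheel '[[3,[0,0.05,0],0],[3,[0,0.1,0],0]]'
```

```text
time_s: 10.95
ee_pos: [587.1, 136.9, 21.8]
ee_rot: [-90.0, 0.4, -2.9]
force: [0.3, 0.1, -1.2]
gripper_width: 32.7
time_s: 11.15
ee_pos: [587.8, 137.2, 21.8]
ee_rot: [-89.9, 0.3, -2.9]
force: [0.2, -0.5, -1.8]
gripper_width: 32.9
time_s: 11.35
ee_pos: [588.1, 137.2, 21.3]
ee_rot: [-89.9, 0.2, -2.9]
force: [-1.1, 0.0, -2.1]
gripper_width: 33.3
```

```bash

python3 -m handwheel '[[3,[0,0.1,0],0],[3,[0,0.15,0],0]]'
python3 -m handwheel '[[3,[0,0.1,0],0],[3,[0,0.15,0],0]]'
```

```text
time_s: 11.55
ee_pos: [588.1, 137.2, 19.8]
ee_rot: [-89.9, 0.2, -2.9]
force: [-0.4, 0.4, -1.5]
gripper_width: 32.9
time_s: 11.75
ee_pos: [588.2, 137.1, 18.6]
ee_rot: [-89.9, 0.2, -2.9]
force: [-2.0, -0.1, 3.4]
gripper_width: 32.6
```

```bash

python3 -m handwheel '[[3,[0,0.1,0],0],[3,[0,0.1,0],0]]'
```

```text
time_s: 11.95
ee_pos: [588.2, 137.2, 18.5]
ee_rot: [-89.9, 0.2, -2.9]
force: [-1.9, -0.8, 5.1]
gripper_width: 32.8
```

```bash

python3 -m handwheel '[[3.8,[0,0,0],0],[4.5,[0,0,0],0],[6,[0,0,0],0],[6,[0,0,0],0],[6,[0,0,0],0],[6,[0,0,0],0]]'
python3 -m handwheel '[[6,[0,-4,0],0],[6,[0,-9,0],0],[6,[0,-12,0],0],[7,[0,-12,0],0]]'
python3 - <<'E'
from h import *
m=vision.camera_model('wrist');im=vision.grab_frame('wrist');cv2.imwrite('pics/w8.png',im[:,:,::-1])
im=vision.grab_frame('side');cv2.imwrite('pics/s8f.png',im[:,:,::-1]);crop(im,220,120,380,260,5,'pics/s8.png')
im=vision.grab_frame('top');cv2.imwrite('pics/t8.png',im[:,:,::-1])
E
```

```text
time_s: 12.55
ee_pos: [588.2, 137.2, 18.4]
ee_rot: [-89.9, 0.2, -2.9]
force: [0.4, -0.9, -0.0]
gripper_width: 59.9
time_s: 12.95
ee_pos: [591.8, 137.7, 143.8]
ee_rot: [-89.8, -0.4, -2.9]
force: [0.3, 0.2, 0.7]
gripper_width: 65.1
```

View pics/s8.png

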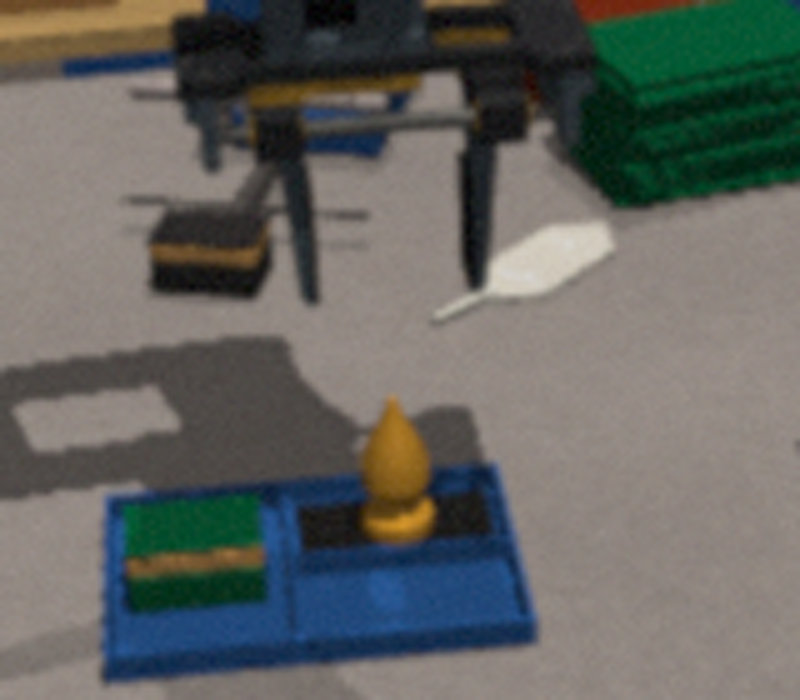

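View pics/w8.png

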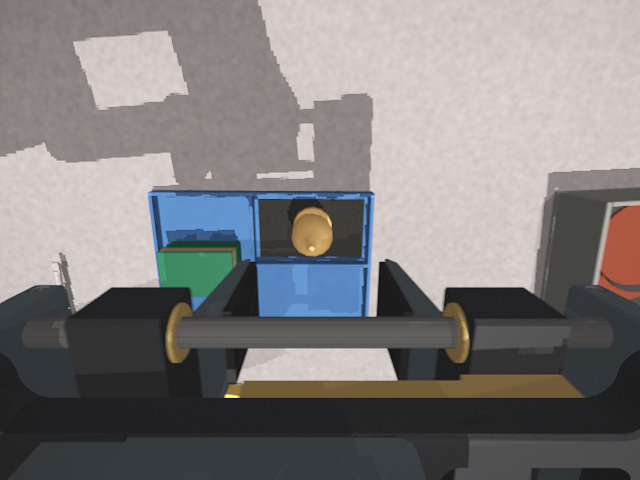

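The finial stands upright on the mat, centred in the bay. Next the bob.

```bash
python3 - <<'E'
from h import *
t=vision.camera_model('top');im=cv2.imread('pics/t8.png');h=cv2.cvtColor(im,cv2.COLOR_BGR2HSV)
k=np.uint8((h[:,:,2]>125)&(h[:,:,1]<90))*255;z=k*0;z[200:240,450:490]=k[200:240,450:490]
c=max(cv2.findContours(z,cv2.RETR_EXTERNAL,cv2.CHAIN_APPROX_NONE)[0],key=cv2.contourArea)
(u,v),r=cv2.minEnclosingCircle(c);print(u,v,r,cv2.boundingRect(c))
P=onz(t,u,v,40);print('bob',P,'dia',np.linalg.norm(onz(t,u+r,v,40)-P)*2, onz(t,468.5,219.75,40))
s=vision.camera_model('side');print('side pred base/top/shank',proj(s,[P[0],P[1],0]),proj(s,[P[0],P[1],40]),proj(s,[P[0],P[1],64]))
crop(cv2.imread('pics/side0.png')[:,:,::-1],330,325,400,395,8,'pics/sb.png')
go(P[0],P[1],110,-3)
E
```

```text
469.5 219.5 27.57726287841797 (450, 200, 40, 40)
bob [ 625.40635263 -309.53261796   40.        ] dia 119.14803929567975 [ 624.83742698 -307.35799477   40.        ]
side pred base/top/shank [362.0983273  367.65363984] [363.18990136 352.45382127] [363.87863763 342.86338976]
shift [  6.01   2.68 -44.39] turn 0.1 (alt -179.9 ) q6 14.8 t 13.1
```

View pics/sb.png

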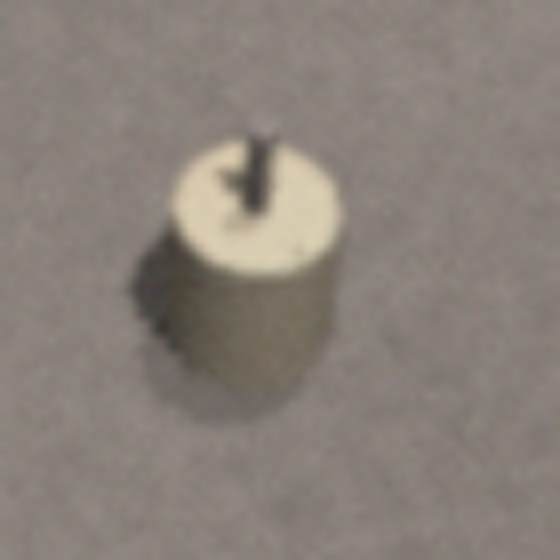

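```bash
python3 -m handwheel '[[9.1,[0.5,0,-4],0],[9.1,[1,0,-8.5],0],[9.1,[2,0,-13],0],[9.1,[2.5,0,-18],0],[9.1,[3.2,0.5,-23],0],[9.1,[4,1,-28],0],[9.1,[4.5,1.5,-33],0],[9.1,[5,2,-38],0],[9.1,[5.9,2.7,-42],0],[9.1,[5.9,2.7,-44.2],0]]'
python3 -m handwheel '[[9.1,[0,0,0],0]]'
python3 - <<'E'
from h import *
m=vision.camera_model('wrist');im=vision.grab_frame('wrist');cv2.imwrite('pics/w9.png',im[:,:,::-1])
go(624.6,-306.8,5,-3)
for z in (0,40,64):print(proj(m,[624.6,-306.8,z]))
s=vision.camera_model('side');print(onz(s,362.2,350.6,40))
E
```

```text
time_s: 14.1
ee_pos: [622.9, -310.6, 105.9]
ee_rot: [-89.9, 0.6, -3.0]
force: [-0.2, 0.7, 0.2]
gripper_width: 91.2
time_s: 14.2
ee_pos: [621.9, -312.8, 104.0]
ee_rot: [-89.8, 0.7, -3.2]
force: [-0.1, 0.4, 0.1]
gripper_width: 91.1
shift [0.42 9.84 0.41] turn -0.2 (alt 179.8 ) q6 -24.3 t 14.25
[321.75577358 229.77552138]
[321.73355921 243.46140662]
[321.71652052 253.95864384]
[ 624.83647481 -305.40807043   40.        ]
```

View pics/w9.png

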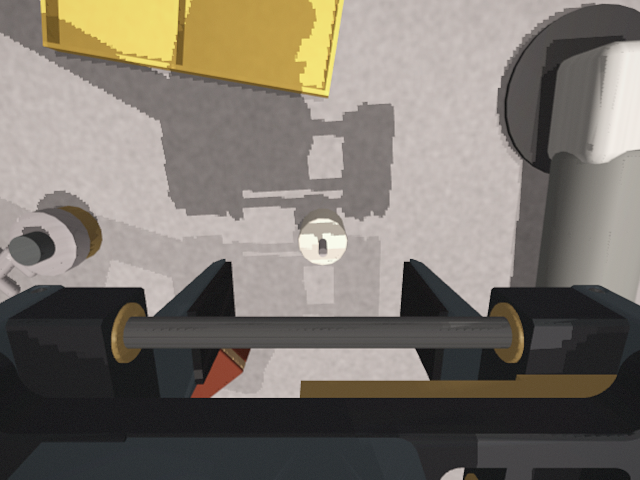

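```bash
python3 -m handwheel '[[9.1,[0.4,4,0.5],0],[9.1,[0.4,8,0.5],0],[9.1,[0.4,9.5,0.5],0],[9.1,[0.4,9.8,0.5],0],[9.1,[0.4,9.8,0.5],0],[3,[0.4,9.8,0.5],0],[3,[0.4,9.8,0.5],0],[3,[0.4,9.8,0.5],0],[3,[0.4,9.8,0.5],0],[3,[0.4,9.8,0.5],0]]' 20
python3 -m handwheel '[[3,[0,0,0],0],[3,[0,0,0],0],[3,[0,0,0],0],[3,[0,0,0],0],[3,[0,0,0],0]]'
python3 -m handwheel '[[3,[0,-3,0],0],[3,[0,-7,0],0],[3,[0,-11,0],0],[3,[0,-11,0],0],[3,[0,-11,0],0]]'
python3 - <<'E'
from h import *
m=vision.camera_model('wrist');im=vision.grab_frame('wrist');cv2.imwrite('pics/w10.png',im[:,:,::-1])
im=vision.grab_frame('side');crop(im,280,200,440,340,4,'pics/s10.png')
go(582.6,70.3,110,-3.1)
E
```

```text
time_s: 15.25
ee_pos: [624.5, -306.0, 5.8]
ee_rot: [-89.8, 0.8, -3.2]
force: [-0.0, -0.3, 0.7]
gripper_width: 53.9
time_s: 15.75
ee_pos: [624.6, -306.0, 5.9]
ee_rot: [-89.8, 0.7, -3.2]
force: [-0.3, 0.7, 0.5]
gripper_width: 35.7
time_s: 16.25
ee_pos: [626.2, -306.7, 116.7]
ee_rot: [-89.8, 0.7, -3.2]
force: [0.1, 0.6, -2.0]
gripper_width: 35.4
shift [-6.3   0.72 37.33] turn -0.1 (alt 179.9 ) q6 -23.8 t 16.35
```

View pics/w10.png

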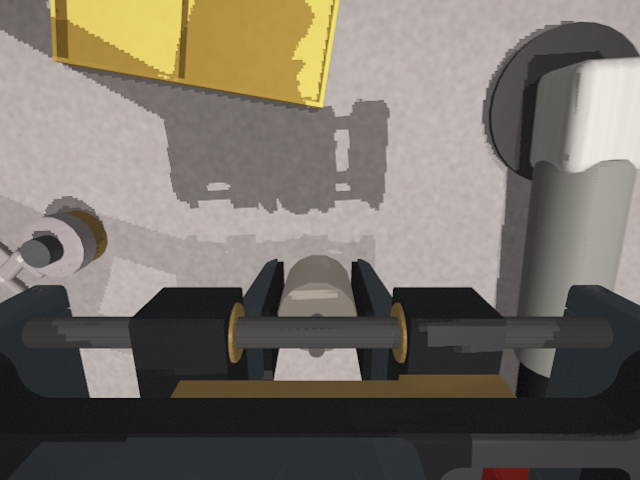

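View pics/s10.png

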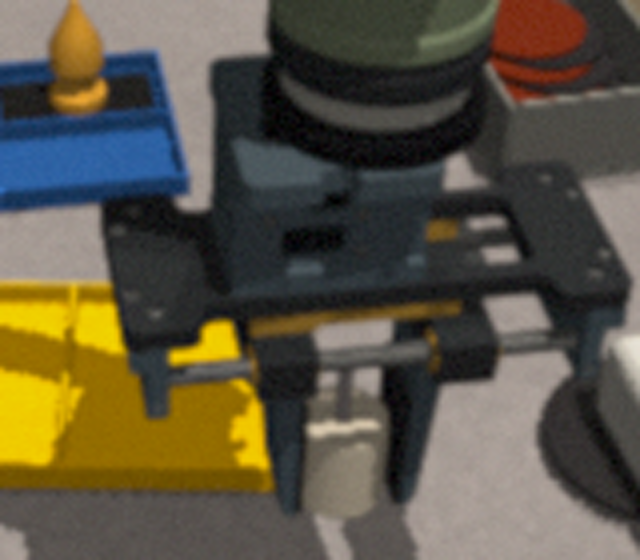

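```bash
python3 - <<'E'
from h import *
E=vision.camera_model('wrist')['extrinsics'];print(-E[:3,:3].T@E[:3,3],state()['ee_pos'])
E
python3 -m handwheel '[[3,[-0.7,0,4],0],[3,[-1.4,0,8.5],0],[3,[-2.2,0,13],0],[3,[-3,0,18],0],[3,[-3.9,0,23],0],[3,[-4.7,0,28],0],[3,[-5.6,0,33],0],[3,[-6.1,0.5,36],0],[3,[-6.3,0.7,37],0],[3,[-6.3,0.7,37],0]]'
python3 -m handwheel '[[3,[0,0,0],0]]'
python3 - <<'E'
from h import *
m=vision.camera_model('wrist');im=vision.grab_frame('wrist');cv2.imwrite('pics/w11.png',im[:,:,::-1])
go(582.4,68,12,-3.1)
E
```

```text
[ 632.09722424 -231.10264768  284.77963498] [ 624.92655916 -305.98363546  114.04805391]
time_s: 17.35
ee_pos: [581.1, 67.9, 108.4]
ee_rot: [-89.7, 1.1, -3.0]
force: [-0.2, -0.3, -0.3]
gripper_width: 35.9
time_s: 17.45
ee_pos: [581.0, 66.7, 107.7]
ee_rot: [-89.8, 1.2, -3.0]
force: [-0.3, 0.3, -0.0]
gripper_width: 35.6
shift [0.36 9.55 0.12] turn 0.0 (alt -180.0 ) q6 8.0 t 17.5
```

View pics/w11.png

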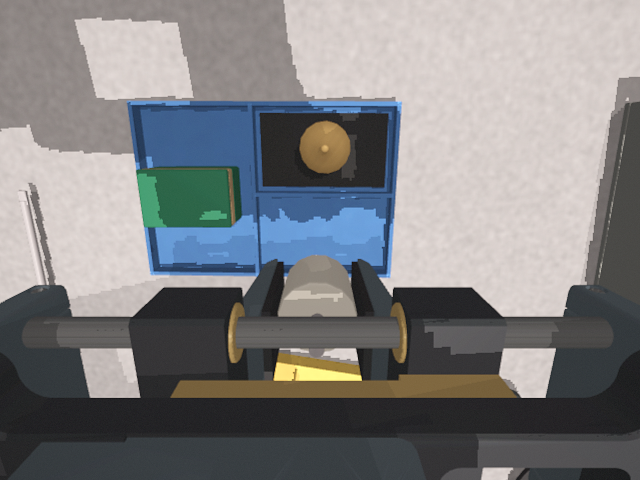

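```bash
python3 -m handwheel '[[3,[0.3,4,0.1],0],[3,[0.3,8,0.1],0],[3,[0.3,9.3,0.1],0],[3,[0.3,9.6,0.1],0],[3,[0.3,9.6,0.1],0],[3,[0.3,9.7,0.1],0],[3,[0.3,9.75,0.1],0]]'
python3 -m handwheel '[[3,[0,0.1,0],0],[3,[0,0.15,0],0]]'
```

```text
time_s: 18.2
ee_pos: [583.0, 67.9, 11.6]
ee_rot: [-89.8, 1.1, -3.1]
force: [0.0, -0.1, -1.0]
gripper_width: 35.5
time_s: 18.4
ee_pos: [583.6, 68.0, 10.9]
ee_rot: [-89.7, 0.9, -3.1]
force: [0.2, -0.5, -0.7]
gripper_width: 36.0
```

```bash
python3 -m handwheel '[[3,[0,0.1,0],0],[3,[0,0.15,0],0]]'
python3 -m handwheel '[[3,[0,0.05,0],0],[3,[0,0.1,0],0]]'
```

```text
time_s: 18.6
ee_pos: [583.6, 68.1, 9.6]
ee_rot: [-89.7, 0.9, -3.1]
force: [0.4, -0.2, -1.1]
gripper_width: 36.0
time_s: 18.8
ee_pos: [583.6, 68.1, 8.9]
ee_rot: [-89.7, 0.9, -3.1]
force: [-1.8, -0.5, 4.8]
gripper_width: 35.6
```

Contact at the expected height (8.9 against 8.8). Releasing.

```bash

python3 -m handwheel '[[4,[0,0,0],0],[5,[0,0,0],0],[6,[0,0,0],0],[6,[0,0,0],0],[6,[0,0,0],0]]'
python3 -m handwheel '[[6,[0,-4,0],0],[6,[0,-9,0],0],[6,[0,-13,0],0],[7,[0,-13,0],0]]'
python3 - <<'E'
from h import *
im=vision.grab_frame('side');crop(im,220,120,380,260,5,'pics/s12.png')
m=vision.camera_model('wrist');im=vision.grab_frame('wrist');cv2.imwrite('pics/w12.png',im[:,:,::-1])
go(515,-413,130,38)
E
```

```text
time_s: 19.3
ee_pos: [583.6, 68.1, 8.8]
ee_rot: [-89.7, 0.9, -3.1]
force: [-0.1, -0.6, 0.4]
gripper_width: 60.1
time_s: 19.7
ee_pos: [589.7, 67.8, 145.2]
ee_rot: [-89.6, 0.2, -3.1]
force: [1.0, -0.6, 0.1]
gripper_width: 65.3
shift [ -4.5    0.78 -48.36] turn -41.1 (alt 138.9 ) q6 8.1 t 19.8
```

View pics/s12.png

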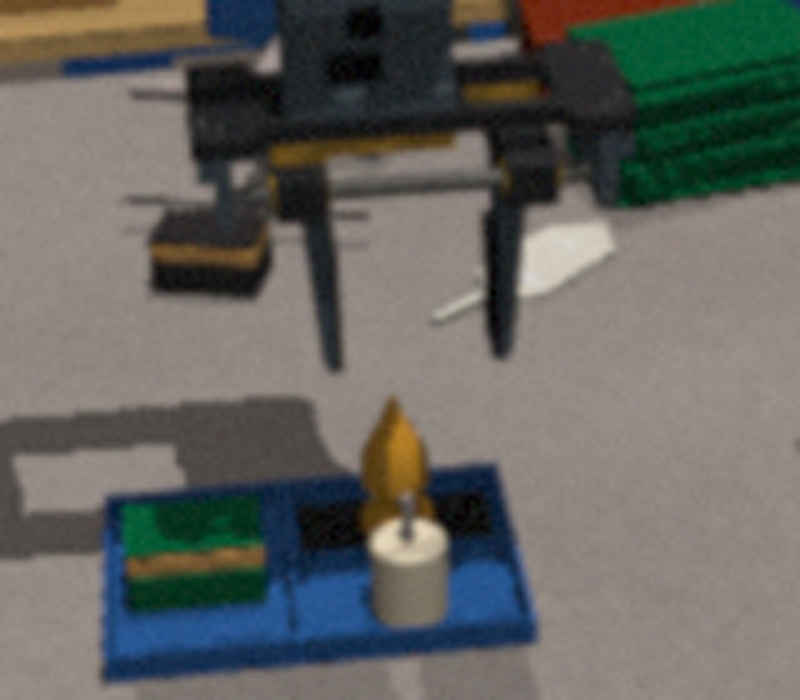

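View pics/w12.png

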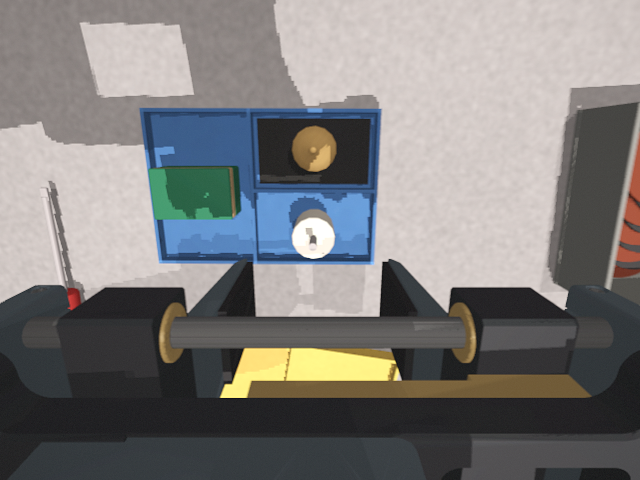

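Bob standing in the bare small bay. Next the brown block, gripped along its length so it has the most slack in the bay.

```bash
python3 -m handwheel '[[8,[-0.5,0,-4],-4],[9.1,[-0.9,0,-8.5],-8],[9.1,[-1.3,0,-13],-12],[9.1,[-1.7,0,-18],-17],[9.1,[-2.2,0,-23],-22],[9.1,[-2.7,0.3,-28],-27],[9.1,[-3.1,0.3,-33],-32],[9.1,[-3.6,0.5,-38],-37],[9.1,[-4.1,0.6,-43],-41],[9.1,[-4.5,0.7,-48],-41]]'
python3 -m handwheel '[[9.1,[0,0,0],0],[9.1,[0,0,0],0]]'
python3 - <<'E'
from h import *
m=vision.camera_model('wrist');im=vision.grab_frame('wrist');cv2.imwrite('pics/w13.png',im[:,:,::-1]);np.save('m13.npy',m,allow_pickle=True)
t=vision.camera_model('top');print(onz(t,521.5,271,36),proj(m,[515,-413,36]))
E
```

```text
time_s: 20.8
ee_pos: [513.6, -408.9, 128.2]
ee_rot: [-89.0, 0.5, 38.0]
force: [0.8, -0.4, 0.5]
gripper_width: 91.1
time_s: 21.0
ee_pos: [511.9, -408.9, 125.2]
ee_rot: [-88.7, 0.5, 37.8]
force: [-0.3, -0.3, 0.1]
gripper_width: 91.1
[ 515.54223694 -418.51839127   36.        ] [318.87327964 250.5839468 ]
```

View pics/w13.png

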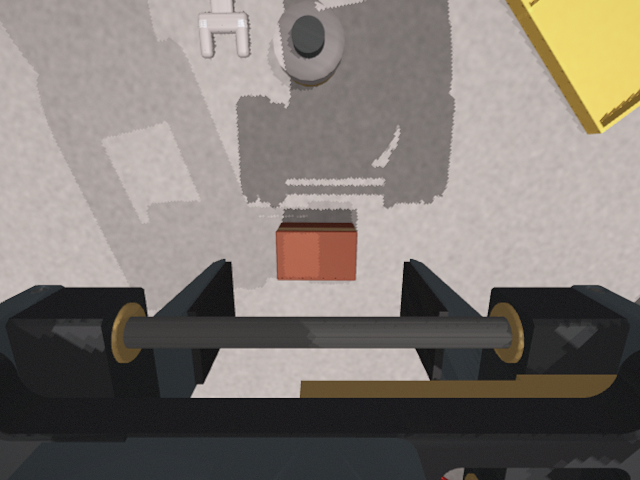

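```bash
python3 - <<'E'
from h import *
m=np.load('m13.npy',allow_pickle=True).item()
P=np.array([onz(m,*p,36)[:2] for p in [(277,231),(356,231),(356,280),(277,280)]]);print(P.round(1),P.mean(0))
print(np.linalg.norm(P-np.roll(P,-1,0),axis=1),np.degrees(np.arctan2(*(P[1]-P[0])[::-1])))
c=P.mean(0);go(c[0],c[1],12,38)
E
```

```text
[[ 479.1 -420.6]
 [ 528.2 -382.4]
 [ 554.2 -414.1]
 [ 503.4 -453.8]] [ 516.22262689 -417.73911013]
[62.14417702 41.04955839 64.51240758 41.15938855] 37.89950592959349
shift [-0.22 11.36 -1.27] turn -0.1 (alt 179.9 ) q6 -77.2 t 21.05
```

```bash
python3 -m handwheel '[[9.1,[-0.2,3,-1.2],0],[9.1,[-0.2,6,-1.2],0],[9.1,[-0.2,9,-1.3],0],[9.1,[-0.2,11,-1.3],0],[9.1,[-0.2,11.4,-1.3],0],[9.1,[-0.2,11.4,-1.3],0],[6,[-0.2,11.4,-1.3],0],[6,[-0.2,11.4,-1.3],0],[6,[-0.2,11.4,-1.3],0],[6,[-0.2,11.4,-1.3],0]]' 30
python3 -m handwheel '[[6,[0,0,0],0],[6,[0,0,0],0],[6,[0,0,0],0]]'
```

```text
time_s: 22.05
ee_pos: [517.0, -418.1, 12.6]
ee_rot: [-88.8, 0.5, 37.9]
force: [0.5, 0.7, 2.2]
gripper_width: 64.7
time_s: 22.35
ee_pos: [516.9, -418.2, 12.7]
ee_rot: [-88.8, 0.5, 37.9]
force: [-0.0, 0.1, 0.8]
gripper_width: 65.2
```

```bash
python3 -m handwheel '[[6,[0,-3,0],0],[6,[0,-6,0],0],[6,[0,-9,0],0],[6,[0,-9,0],0]]'
python3 - <<'E'
from h import *
go(499.8,-104.1,105,77.3)
E
```

```text
time_s: 22.75
ee_pos: [520.9, -421.1, 107.3]
ee_rot: [-89.3, 0.4, 37.9]
force: [1.1, -1.1, -0.7]
gripper_width: 65.1
shift [17.82  0.44 26.31] turn -39.4 (alt 140.6 ) q6 -77.6 t 22.75
```

```bash
python3 -m handwheel '[[6,[2,0,3],-4],[6,[4.5,0,6.5],-9],[6,[7,0,10.3],-14],[6,[9.5,0,14],-20],[6,[12,0,18],-26],[6,[14.5,0.2,21.5],-32],[6,[16.5,0.4,24.4],-38],[6,[17.8,0.4,26.3],-39.4],[6,[17.8,0.4,26.3],-39.4],[6,[17.8,0.4,26.3],-39.4]]'
python3 - <<'E'
from h import *
m=vision.camera_model('wrist');im=vision.grab_frame('wrist');cv2.imwrite('pics/w14.png',im[:,:,::-1]);np.save('m14.npy',m,allow_pickle=True)
im=vision.grab_frame('top');cv2.imwrite('pics/t14.png',im[:,:,::-1])
E
```

```text
time_s: 23.75
ee_pos: [499.4, -104.2, 104.7]
ee_rot: [-89.2, -0.1, 77.4]
force: [-0.1, 0.1, 0.1]
gripper_width: 65.0
```

View pics/w14.png

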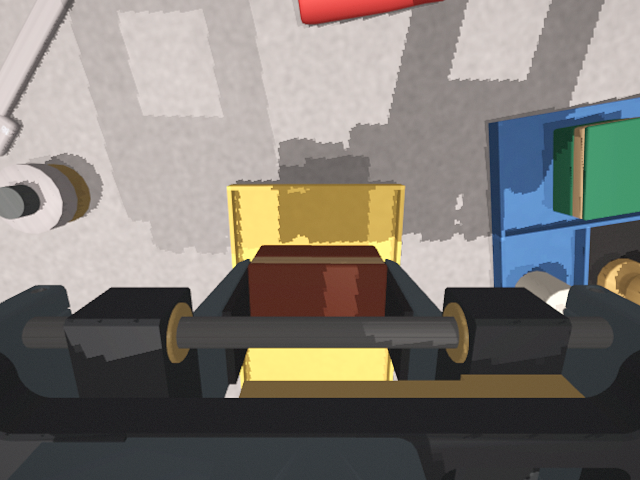

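```bash
python3 - <<'E'
from h import *
m=np.load('m14.npy',allow_pickle=True).item()
A=onz(m,229,185,18)[:2];B=onz(m,405,185,18)[:2];print(A,B,np.linalg.norm(A-B))
u=(B-A)/np.linalg.norm(A-B);yaw=np.degrees(np.arctan2(-u[0],u[1]));n=np.array([u[1],-u[0]]);o=(A+B)/2+100*n;b=(A+B)/2+46*n
print('yaw',yaw,'origin',o,'near',b,'far',o+44*n)
# block held centre
Q=np.array([onz(m,*p,128)[:2] for p in [(250,262),(386,262)]]);print(Q,'mid far edge; expect 21 from centre')
t=vision.camera_model('top');T=cv2.imread('pics/top0.png');crop(T[:,:,::-1],330,195,430,315,5,'pics/y0.png')
E
```

```text
[ 439.09929908 -159.24382051] [468.25393525 -30.12995124] 132.36458759830717
yaw -12.724309872996253 origin [ 551.22073498 -116.71289503] near [ 498.54691136 -104.81885008] far [ 594.14014682 -126.40433905]
[[ 469.68233903 -129.94076028]
 [ 483.43091415  -69.17946121]] mid far edge; expect 21 from centre
```

View pics/y0.png

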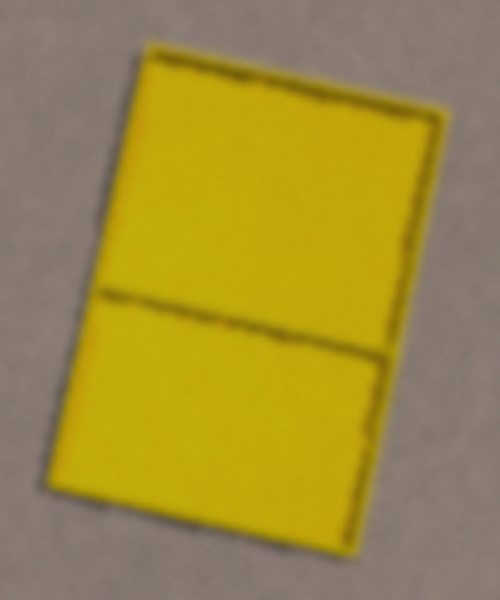

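```bash
python3 -m handwheel '[[6,[0,3,0],0],[6,[0,6,0],0],[6,[0,8,0],0],[6,[0,8.6,0],0],[6,[0,8.8,0],0],[6,[0,8.9,0],0],[6,[0,8.9,0],0]]'
python3 - <<'E'
from h import *
go(498.8,-104.8,16,77.3)
E
```

```text
time_s: 24.55
ee_pos: [499.4, -105.1, 16.8]
ee_rot: [-89.3, -0.1, 77.2]
force: [0.2, 0.0, -1.4]
gripper_width: 64.7
shift [0.02 0.09 0.07] turn -0.1 (alt 179.9 ) q6 -90.6 t 24.55
```

```bash
python3 -m handwheel '[[6,[0,0.1,0],0],[6,[0,0.15,0],0],[7,[0,0.1,0],0],[7.8,[0,0.1,0],0],[7.8,[0,0.1,0],0],[7.8,[0,0.1,0],0]]'
python3 -m handwheel '[[7.8,[0,-4,0],0],[7.8,[0,-9,0],0],[9,[0,-13,0],0],[9.1,[0,-13,0],0]]'
python3 - <<'E'
from h import *
m=vision.camera_model('wrist');im=vision.grab_frame('wrist');cv2.imwrite('pics/w15.png',im[:,:,::-1]);np.save('m15.npy',m,allow_pickle=True)
t=vision.camera_model('top');P=onz(t,467,318,42);print(P)
# cup: crop c2 ring centre (188,512)/4, nut (191,510)/4
print('ring z34',onz(t,420+188/4,190+512/4,34),'nut z50',onz(t,420+191.5/4,190+510/4,50))
s=vision.camera_model('side');crop(cv2.imread('pics/side0.png')[:,:,::-1],205,340,275,405,8,'pics/sc.png')
E
```

```text
time_s: 25.15
ee_pos: [499.4, -105.1, 15.9]
ee_rot: [-89.3, -0.1, 77.2]
force: [0.3, -0.4, 1.1]
gripper_width: 78.3
time_s: 25.55
ee_pos: [504.6, -106.6, 151.6]
ee_rot: [-90.0, -0.1, 77.2]
force: [0.6, -0.5, 1.2]
gripper_width: 90.3
[ 415.03839241 -297.73337791   42.        ]
ring z34 [ 415.24682048 -299.62848959   34.        ] nut z50 [ 415.87751296 -297.69496987   50.        ]
```

View pics/w15.png

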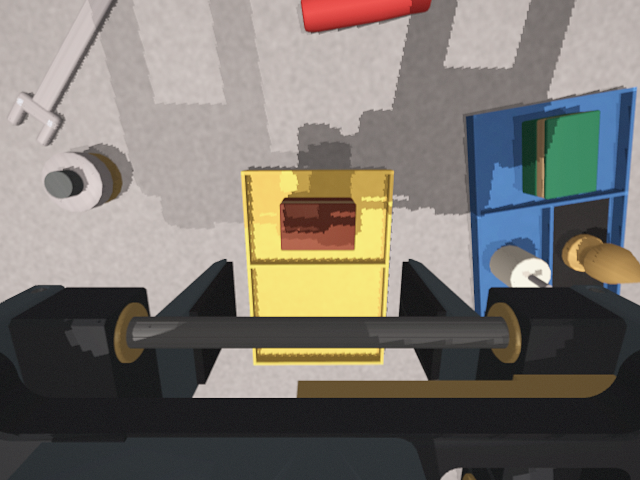

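View pics/sc.png

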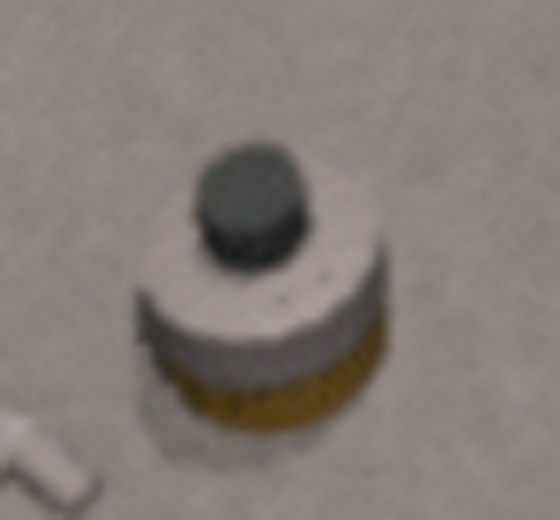

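```bash
python3 - <<'E'
from h import *
s=vision.camera_model('side');print('side nut',onz(s,236.5,363.1,50))
t=vision.camera_model('top');print('wrench',onz(t,478,345,4),onz(t,486,347,4),onz(t,470,350,4))
go(415.5,-298.5,130,105)
E
```

```text
side nut [ 416.42668774 -297.582751     50.        ]
wrench [ 358.86470439 -328.74862738    4.        ] [ 354.77780913 -345.80067704    4.        ] [ 348.19944003 -311.25690568    4.        ]
shift [-20.69   1.84   4.24] turn -27.8 (alt 152.2 ) q6 -90.6 t 25.6
```

```bash
python3 -m handwheel '[[9.1,[-4,0,0.8],-2],[9.1,[-8.5,0.3,1.6],-4],[9.1,[-13,0.8,2.6],-6],[9.1,[-17,1.4,3.5],-8],[9.1,[-20.7,1.8,4.2],-8],[9.1,[-20.7,1.8,4.2],-8],[9.1,[-20.7,1.8,4.2],-8]]'
python3 - <<'E'
from h import *
m=vision.camera_model('wrist');im=vision.grab_frame('wrist');cv2.imwrite('pics/w16.png',im[:,:,::-1])
go(415.8,-298.3,9,85)
for z in (34,50):print(proj(m,[415.8,-298.3,z]))
E
```

```text
time_s: 26.3
ee_pos: [414.7, -298.4, 128.9]
ee_rot: [-89.6, -0.3, 85.1]
force: [0.3, 0.6, -0.2]
gripper_width: 90.6
shift [-0.1  12.02 -0.14] turn 0.2 (alt -179.8 ) q6 -122.2 t 26.35
[317.93218158 242.56546009]
[318.08106667 248.34236482]
```

View pics/w16.png

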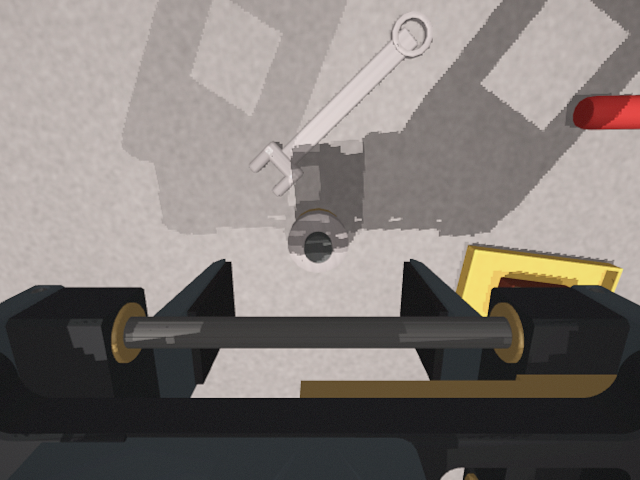

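```bash
python3 -m handwheel '[[9.1,[-0.1,4,-0.1],0],[9.1,[-0.1,8,-0.1],0],[9.1,[-0.1,11,-0.1],0],[9.1,[-0.1,12,-0.1],0],[9.1,[-0.1,12,-0.1],0],[4.5,[-0.1,12,-0.1],0],[4.5,[-0.1,12,-0.1],0],[4.5,[-0.1,12,-0.1],0],[4.5,[-0.1,12,-0.1],0],[4.5,[-0.1,12,-0.1],0]]' 30
python3 -m handwheel '[[4.5,[0,0,0],0],[4.5,[0,0,0],0],[4.5,[0,0,0],0]]'
python3 -m handwheel '[[4.5,[0,-3,0],0],[4.5,[0,-6,0],0],[4.5,[0,-9.5,0],0],[4.5,[0,-9.5,0],0]]'
python3 - <<'E'
from h import *
m=vision.camera_model('wrist');im=vision.grab_frame('wrist');cv2.imwrite('pics/w17.png',im[:,:,::-1])
go(594.4,-126.4,105,77.3)
E
```

```text
time_s: 27.35
ee_pos: [415.6, -298.5, 9.8]
ee_rot: [-89.7, -0.2, 85.2]
force: [-0.5, -0.3, -0.2]
gripper_width: 53.8
time_s: 27.65
ee_pos: [415.5, -298.5, 9.8]
ee_rot: [-89.6, -0.2, 85.2]
force: [-0.7, 0.8, 0.4]
gripper_width: 48.7
time_s: 28.05
ee_pos: [418.6, -301.0, 108.9]
ee_rot: [-90.1, 0.0, 85.2]
force: [0.9, -0.7, -1.7]
gripper_width: 49.1
shift [ 18.77   0.15 -16.21] turn 7.9 (alt -172.1 ) q6 -122.2 t 28.1
```

View pics/w17.png

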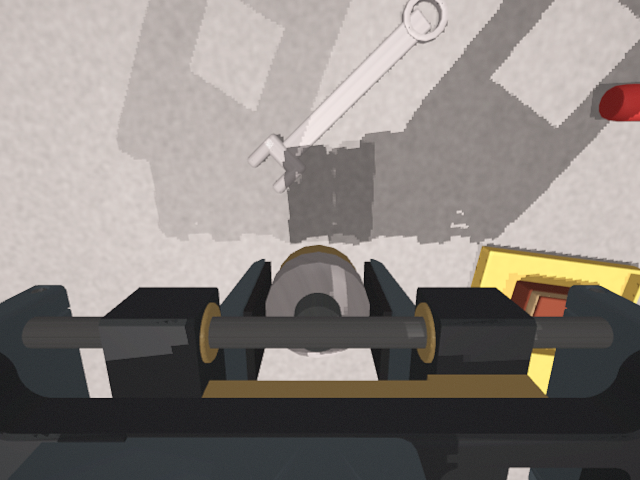

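```bash
python3 -m handwheel '[[4.5,[3,0,-2.5],1],[4.5,[6,0,-5],2],[4.5,[9.3,0,-8],4],[4.5,[12.5,0,-10.8],6],[4.5,[15.5,0,-13.4],7.9],[4.5,[18,0,-15.5],7.9],[4.5,[18.8,0.1,-16.2],7.9],[4.5,[18.8,0.1,-16.2],7.9],[4.5,[18.8,0.1,-16.2],7.9]]'
python3 - <<'E'
from h import *
m=vision.camera_model('wrist');im=vision.grab_frame('wrist');cv2.imwrite('pics/w18.png',im[:,:,::-1])
for p in [(0,0)]:pass
go(594.4,-126.4,16,77.3)
np.save('m18.npy',m,allow_pickle=True)
E
```

```text
time_s: 29.0
ee_pos: [592.7, -126.5, 104.1]
ee_rot: [-89.7, -0.0, 77.3]
force: [-1.2, -0.7, -1.2]
gripper_width: 49.1
shift [ 0.08  8.86 -0.19] turn -0.0 (alt 180.0 ) q6 -90.5 t 29.05
```

View pics/w18.png

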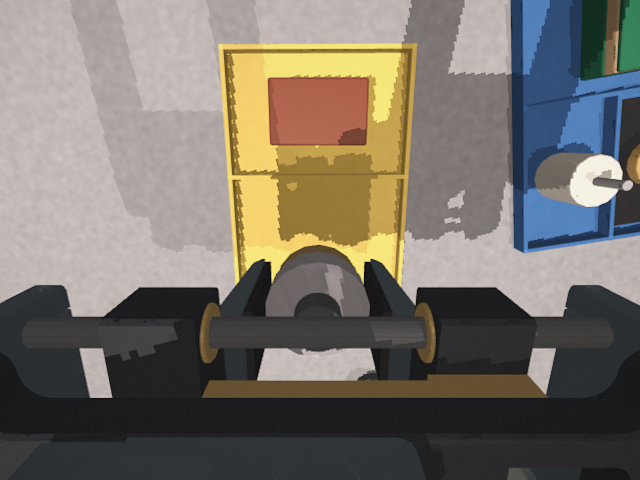

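```bash
python3 -m handwheel '[[4.5,[0.1,4,-0.2],0],[4.5,[0.1,7,-0.2],0],[4.5,[0.1,8.5,-0.2],0],[4.5,[0.1,8.8,-0.2],0],[4.5,[0.1,8.9,-0.2],0],[4.5,[0.1,9,-0.2],0]]'
python3 -m handwheel '[[4.5,[0,0.1,0],0],[4.5,[0,0.15,0],0]]'
```

```text
time_s: 29.65
ee_pos: [595.2, -127.0, 15.8]
ee_rot: [-89.9, -0.0, 77.2]
force: [0.9, 0.2, -1.7]
gripper_width: 49.0
time_s: 29.85
ee_pos: [595.8, -127.3, 15.4]
ee_rot: [-90.0, -0.0, 77.2]
force: [-0.4, -0.2, -1.5]
gripper_width: 49.1
```

```bash
python3 -m handwheel '[[4.5,[0,0.1,0],0],[4.5,[0,0.15,0],0]]'
```

```text
time_s: 30.05
ee_pos: [596.1, -127.3, 14.3]
ee_rot: [-90.0, -0.0, 77.2]
force: [-0.7, -0.7, -2.7]
gripper_width: 49.1
```

```bash
python3 -m handwheel '[[4.5,[0,0.1,0],0],[4.5,[0,0.15,0],0]]'
```

```text
time_s: 30.25
ee_pos: [596.3, -127.3, 12.8]
ee_rot: [-90.0, -0.0, 77.2]
force: [1.3, 0.5, 0.4]
gripper_width: 49.1
```

```bash
python3 -m handwheel '[[4.5,[0,0.03,0],0],[5.5,[0,0.03,0],0],[6.5,[0,0.03,0],0],[7,[0,0.03,0],0],[7,[0,0.03,0],0],[7,[0,0,0],0]]'
python3 -m handwheel '[[7,[0,-4,0],0],[7,[0,-9,0],0],[8,[0,-14,0],0],[8,[0,-14,0],0]]'
python3 -m handwheel '[[8,[4,-1,0],0],[8,[4,-3,4],0],[8,[4,-5,8],0],[8,[4,-7,12],0],[8,[4,-7,12],0],[8,[4,-7,12],0]]'
python3 - <<'E'
from h import *
im=vision.grab_frame('top');cv2.imwrite('pics/tE.png',im[:,:,::-1]);crop(im,180,130,460,340,2.8,'pics/tEc.png')
im=vision.grab_frame('side');cv2.imwrite('pics/sE.png',im[:,:,::-1])
im=vision.grab_frame('wrist');cv2.imwrite('pics/wE.png',im[:,:,::-1])
E
```

```text
time_s: 30.85
ee_pos: [596.3, -127.3, 12.8]
ee_rot: [-90.0, -0.0, 77.2]
force: [-0.2, 0.3, 0.2]
gripper_width: 69.7
time_s: 31.25
ee_pos: [600.6, -128.4, 160.8]
ee_rot: [-90.9, -0.0, 77.2]
force: [0.1, 0.3, 0.0]
gripper_width: 79.8
time_s: 31.85
ee_pos: [491.4, -62.5, 229.4]
ee_rot: [-91.1, -0.0, 77.2]
force: [0.9, 0.9, 0.4]
gripper_width: 80.0
```

View pics/tEc.png

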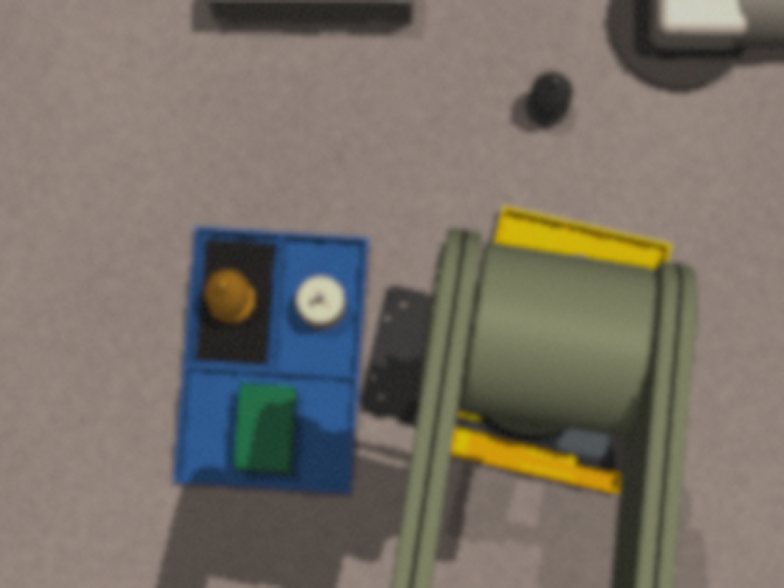

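View pics/sE.png

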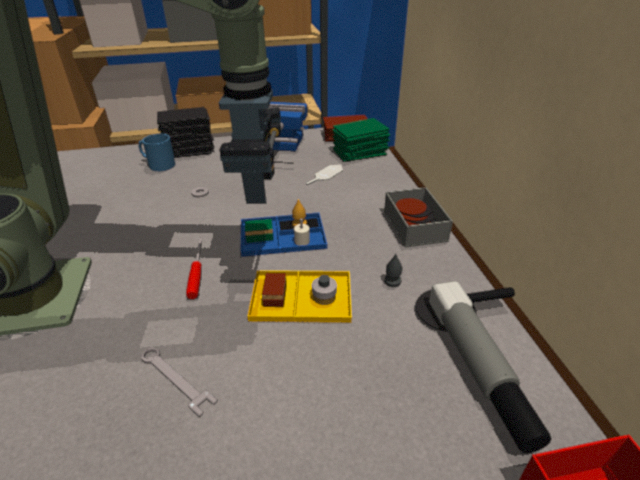

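View pics/wE.png

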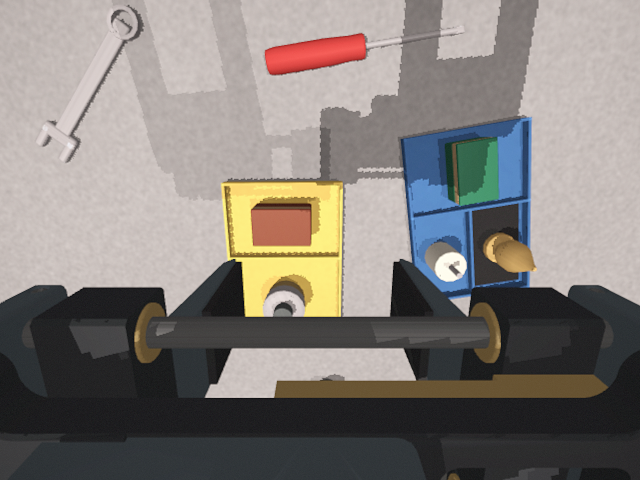

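All three views agree. The blue tray has the green block in the wide bay, the finial upright on the mat and the bob upright in the bare bay. The yellow tray has the brown block in the near bay and the brush, nut up, in the far one. The grey block and steel finial have not moved, and the gripper is well clear.

```bash
python3 -c "
from workcell import job,state
print(job.job_done());print(state()['time_s'])"
```

```text
the job is handed in; nothing more can be done
None
the job is handed in; nothing more can be done
```

Both kits are made up and the job is handed in, at about 32 s on the robot's clock against the 122 s limit. I placed the pieces in the order asked: green block, brass finial, bob, brown block, cup brush.

- **Blue tray:** the green block is flat in the wide bay. The brass finial is upright on the mat, and the bob is upright in the bare small bay.
- **Yellow tray:** the brown block is flat in the near bay. The brush is bristles down in the far bay.
- **Left alone:** in the last pictures the grey block and the steel finial look where they were. The gripper had let go and was well clear of everything.
- **Forces:** the finial and the bob touched down at about 5 N at the heights I expected. I never saw more than about 5 N on the tool.

Checks that failed or disagreed:
- An early wrist picture put a blue tray corner about 8 mm off the top view. Two later wrist pictures agreed with the top view, so I used those.
- My colour mask for the bob failed, so I took its position from picture coordinates read by eye. The top, side and wrist views agreed on it to about 2 mm.
- The gripper read 32–33 mm on the finial's 34 mm belly, but the hold was firm and upright.
- I first misread which way the green block's long side ran, so it went in gripped across its width. Its long side lies along the tray's x, with about 10 mm of slack each way.
- The arm hid the yellow tray in the last top view, so I checked that tray from the side and wrist views only.

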